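# Line up the vessels by height

### The arm

A 6-joint arm with a two-finger parallel gripper is mounted at the origin on a cart in front of the work surface, level with it; the furniture and walls round the work are solid. World frame = base frame: x ahead of the robot, y to its left, z up, the work surface at z = 0. Lengths are in m, angles in degrees, forces in N, time in s.
With the tool pointing down it reaches from about 0.3 to 0.75 m from the base axis. Payload 8.5 kg.
Tool frame: the origin (TCP) lies midway between the tips of the shut fingers; the grasp point (between the pads) lies 19 mm behind it; z points along the fingers, y is the line along which they close (so a half turn about z gives the same grasp; the last joint's range is limited). The gripper opens to 85 mm and grips with 20 to 120 N. Pads are 22 mm wide; open, the fingers measure 114 mm over their backs; the gripper's body (76 mm by 85 mm) begins 54 mm behind the grasp point. The pads swing forward as they close: fully open they stand 13 mm farther back than shut.
Start: joints at [56.075, 21.807, 74.336, -0, 83.858, -12.336], TCP at [0.202, 0.511, 0.231] pointing down, gripper open.
Joint ranges: [-178.18, 178.18], [-50.72, 133.34], [12.68, 142.11], [-81.47, 261.47], [9.98, 163.14], [-165.26, 165.26]. Speed limits (degrees/s): [136.94, 136.94, 180, 180, 180, 180].

### API

Orientations are given as a 3x3 rotation matrix whose columns are the frame's x, y, z axes.
In Python, from rig import env, viewer, recognise, pinpoint gives the robot as it stands.
- The arm moves only by the tool move_arm, never from a script. Its argument "plan" is text: rows parted by semicolons, each of 7 numbers parted by spaces: the shift along the tool's x, y, z in m, then the turn, a rotation vector about the tool's x, y, z in rad, then the finger opening in m, from 0 to 0.0854. A call has 1 to 12 rows; each row shifts and turns the commanded pose from where the row before left it, along the tool's axes as they then stand; what a row does not reach is not made up. A row lasts 1/8 s, in which the tool goes at most 62.5 mm and 10.7 degrees, less where a joint would pass 70% of its speed; a pose out of reach is approached as far as the arm can. A call is refused whole if a number of a shift passes 0.0625 or a number of a turn 0.188, either way. A call with a gripper value outside its range is refused whole. The fingers move at their own pace and stop on an object; "grip_force" is the grip in N (left out, the last holds). Time passes only in rows, so rows that do not move let the fingers close. It gives the time, the measured TCP pose, the force, the opening and the grip force at its end, in the units of the state.
- env.observe(): the state, without advancing time (a new reading comes with each control period).
- viewer.get_image(name): name is "scene" or "top" or "wrist"; returns (picture, depth): 384x512x3 uint8, red, green, blue; 384x512 float32, m along the optical axis (not along the pixel's ray), 0 where there is no reading.
- viewer.calibration(name): a dict with "fx", "fy", "cx", "cy" (pixels), "k1" (the pictures are not rectified: a ray, as slopes to the right and down, at radius r is drawn at 1 + k1 r^2 times it, then the intrinsics apply), "R" (3x3) and "t" (3): a world point X has camera coordinates R X + t. Camera axes: x right, y down, z forward; pixel columns grow to the right and rows downward; lengths in m; the calibration is good to about 2 mm. A picture is of the moment at which its call begins: read the wrist's pose just before it. calibration takes no time and is no camera call; for the wrist camera it gives the pose at the moment of the call.
- env.close_job(): hands the job in; it is judged then, once.
Trained networks look in the newest picture that a camera, given by its name, has taken for a name from the list of things; names that differ only in an ending like _2 or _b are one class to them, and where a whole thing is asked for, a point or a joint stands for the part that bears it (a point fixed in the world has none). Each returns a list of dicts, best first, with "conf" (0 to 1); they miss things now and then, are a little off and sometimes report something else, mostly with a low value. They report only what shows in the picture. A call takes as long as a camera call. They do not tell look-alikes from the thing itself.
- recognise(camera, name): "extent" ([centre column, centre row, width, height] in pixels, round what is visible of it).
- pinpoint(camera, name): "pixel" ([column, row] in pixels: a listed point, or the origin of a listed thing).
The state is a dict: "time_s": time; "q": joint angles; "qvel": joint speeds; "joint_efforts": joint torques, N m; "position": TCP position; "tool_rot": TCP orientation; "ft_force": force on the tool from outside, world axes, zero at the start; "wrist_torque": the same for the moment, N m; "grip_width": finger opening in m; "gripper_force": force on a finger pad.
Only numpy, scipy, OpenCV 4.12 (cv2) and the standard library are available. Lean on these libraries where they do the work, as an engineer would, in place of code of your own. Each camera call takes 0.05 s, during which the arm holds its last target. There are 200 camera calls.

### The job

Stand the four vessels on the row of black rubber pads in order of height, one upright in the middle of each pad: the tallest on the pad next to the bench timer, then downwards to the shortest on the pad next to the tape roll. Do not knock any vessel over, and leave the timer and the tape roll where they lie.

Things in the scene. Friction and masses are not known exactly. Their poses are not given: they have to be found in the camera images.
- cylinder: Measuring cylinder, 235 mm tall, the tallest: clear tube 34 mm across on a blue six-sided foot (46 x 52 mm, 12 mm high), with a blue collar near the top; the tube is good to grip anywhere above the foot. Loose, about 0.15 kg. Origin: centre of its underside; z up.
- screw_bottle: Round clear bottle with blue screw cap, 142 mm tall, second tallest: body 62 mm across, straight up to about 90 mm, then a shoulder; cap 42 mm across, from 117 to 142 mm up. Grip the cap or the body. Loose, about 0.24 kg. Origin: centre of its underside; z up.
- stopper_bottle: White round bottle with a narrow white stopper, 121 mm tall, third tallest: body 66 mm across, shoulder up to 98 mm; stopper 28 mm across, from 98 to 121 mm up, fixed in the neck and good to grip. Loose, about 0.22 kg. Origin: centre of its underside; z up.
- dropper: Small white dropper bottle, 53 mm tall, the shortest: body 27 mm across, 30 mm high, nozzle 18 mm across above it. Grip the body. Loose, about 0.02 kg. Origin: centre of its underside; z up.
- pad_0: One of four alike round black rubber pads, 72 mm across, 3 mm thick, fixed in a straight row about 110 mm apart on a 6 mm thick aluminium strip. Origin: centre of its underside, at z = 0.006; vessels stand on its top face, z = 0.009. A lip on the strip, to z = 0.014, begins 40 mm behind the pads' centre line. Which pad of the row this is changes from start to start.
- pad_1: One of four alike round black rubber pads, 72 mm across, 3 mm thick, fixed in a straight row about 110 mm apart on a 6 mm thick aluminium strip. Origin: centre of its underside, at z = 0.006; vessels stand on its top face, z = 0.009. A lip on the strip, to z = 0.014, begins 40 mm behind the pads' centre line. Which pad of the row this is changes from start to start.
- pad_2: One of four alike round black rubber pads, 72 mm across, 3 mm thick, fixed in a straight row about 110 mm apart on a 6 mm thick aluminium strip. Origin: centre of its underside, at z = 0.006; vessels stand on its top face, z = 0.009. A lip on the strip, to z = 0.014, begins 40 mm behind the pads' centre line. Which pad of the row this is changes from start to start.
- pad_3: One of four alike round black rubber pads, 72 mm across, 3 mm thick, fixed in a straight row about 110 mm apart on a 6 mm thick aluminium strip. Origin: centre of its underside, at z = 0.006; vessels stand on its top face, z = 0.009. A lip on the strip, to z = 0.014, begins 40 mm behind the pads' centre line. Which pad of the row this is changes from start to start.
- timer: White bench timer with a small display, 60 x 62 x 19 mm, lying on the worktop about 110 mm beyond one end pad of the row: it marks the end for the tallest vessel. Left or right end changes from start to start. Loose, not to be moved. Origin: centre of its underside.
- tape: Roll of cream tape, 76 mm across, 18 mm high, lying on the worktop about 110 mm beyond the other end pad: the end for the shortest vessel. Loose, not to be moved. Origin: centre of its underside.
Things that resemble listed ones, but are neither listed nor needed, are in the scene too. Leave any green look-alike of the screw_bottle alone. Leave any turquoise look-alike of the dropper alone.

How it is judged (in metres and radians):
At the end, for the whole second after the job is handed in: Each vessel stands upright (0.08 rad), released and at rest on a rubber pad (underside z 0.006 to 0.013), within 14 mm of its centre: counted from the timer the measuring cylinder, the blue-capped bottle, the white stoppered bottle, the dropper bottle (((horizontal distance between cylinder and pad_0 below 0.014 m and horizontal distance between pad_0 and timer below 0.165 m) or (horizontal distance between cylinder and pad_1 below 0.014 m and horizontal distance between pad_1 and timer below 0.165 m) or (horizontal distance between cylinder and pad_2 below 0.014 m and horizontal distance between pad_2 and timer below 0.165 m) or (horizontal distance between cylinder and pad_3 below 0.014 m and horizontal distance between pad_3 and timer below 0.165 m)) and height (world z) of cylinder between 0.006 and 0.013 m and angle between each of cylinder, screw_bottle, stopper_bottle, dropper's own z axis and vertical below 0.08 rad and linear speed of each of cylinder, screw_bottle, stopper_bottle, dropper below 0.02 m/s and angular speed of each of cylinder, screw_bottle, stopper_bottle, dropper below 0.5 rad/s and ((horizontal distance between screw_bottle and pad_0 below 0.014 m and horizontal distance between pad_0 and timer between 0.165 and 0.275 m) or (horizontal distance between screw_bottle and pad_1 below 0.014 m and horizontal distance between pad_1 and timer between 0.165 and 0.275 m) or (horizontal distance between screw_bottle and pad_2 below 0.014 m and horizontal distance between pad_2 and timer between 0.165 and 0.275 m) or (horizontal distance between screw_bottle and pad_3 below 0.014 m and horizontal distance between pad_3 and timer between 0.165 and 0.275 m)) and height (world z) of screw_bottle between 0.006 and 0.013 m and ((horizontal distance between stopper_bottle and pad_0 below 0.014 m and horizontal distance between pad_0 and timer between 0.275 and 0.385 m) or (horizontal distance between stopper_bottle and pad_1 below 0.014 m and horizontal distance between pad_1 and timer between 0.275 and 0.385 m) or (horizontal distance between stopper_bottle and pad_2 below 0.014 m and horizontal distance between pad_2 and timer between 0.275 and 0.385 m) or (horizontal distance between stopper_bottle and pad_3 below 0.014 m and horizontal distance between pad_3 and timer between 0.275 and 0.385 m)) and height (world z) of stopper_bottle between 0.006 and 0.013 m and ((horizontal distance between dropper and pad_0 below 0.014 m and horizontal distance between pad_0 and timer above 0.385 m) or (horizontal distance between dropper and pad_1 below 0.014 m and horizontal distance between pad_1 and timer above 0.385 m) or (horizontal distance between dropper and pad_2 below 0.014 m and horizontal distance between pad_2 and timer above 0.385 m) or (horizontal distance between dropper and pad_3 below 0.014 m and horizontal distance between pad_3 and timer above 0.385 m)) and height (world z) of dropper between 0.006 and 0.013 m); the robot touches nothing.
It fails at once if a vessel is knocked over (tilts beyond 0.6 rad) (angle between any of cylinder, screw_bottle, stopper_bottle, dropper's own z axis and vertical above 0.6 rad).
It fails at once if the timer or the tape roll is moved by more than 20 mm (distance of any of timer, tape from where it was at the start of the episode above 0.02 m).
It also fails if it takes over 115 s, if anything falls off the work surface, if the arm or the gripper's body presses on something with over 40 N, if the wrist force passes 120 N, or if a joint passes its speed limit or range.

## Working session

There is one attempt and no reset: what is moved stays moved. The work goes in short steps, Python scripts to look and compute and a tool call to move; the robot and the scene stay as the last step left them, time stands still between calls to the robot, and variables do not carry over. Pictures are saved under pics/ and viewed, at most 14 in all, crops included, and the job is handed in when it is done.

Besides the shell and the picture viewer there is one more tool, called after "Emit:" as a command line: name --argument value ..., lists and objects as JSON in quotes. move_arm: Moves the arm, as the interface text tells. Its arguments: {"type":"object","properties":{"plan":{"type":"string"},"grip_force":{"type":"number"}},"required":["plan"]}

```bash
ls; mkdir -p pics; cat > h.py <<'E'
import numpy as np, cv2
from rig import env, viewer, recognise, pinpoint
def ray(cam,px,cal=None):
    c=cal or viewer.calibration(cam)
    u=np.array([(px[0]-c["cx"])/c["fx"],(px[1]-c["cy"])/c["fy"]]); s=u.copy()
    for _ in range(20): s=u/(1+c["k1"]*(s@s))
    R=np.array(c["R"]);t=np.array(c["t"])
    return -R.T@t, R.T@np.array([s[0],s[1],1])
def onz(cam,px,z):
    o,d=ray(cam,px); return o+d*(z-o[2])/d[2]
def dep(cam,px,depth):
    o,d=ray(cam,px); return o+d*depth[int(px[1]),int(px[0])]
def save(cam,name):
    im,d=viewer.get_image(cam); cv2.imwrite(f"pics/{name}.png",im[:,:,::-1]); return im,d
E
python3 - <<'E'
from h import *
for c in ["top","scene"]:
    im,d=save(c,c+"0")
    o,_=ray(c,(256,192)); print(c,o.round(3))
    for n in ["cylinder","screw_bottle","stopper_bottle","dropper","pad_0","timer","tape"]:
        z={"pad_0":.006}.get(n,0)
        for r in pinpoint(c,n)[:6]:
            print(n,round(r["conf"],2),np.round(r["pixel"]),onz(c,r["pixel"],z).round(3))
s=env.observe();print(s["time_s"],np.round(s["tool_rot"],3))
E
```

```text
pics
top [0.218 0.037 1.383]
cylinder 0.89 [228. 208.] [0.434 0.102 0.   ]
screw_bottle 0.88 [301. 242.] [ 0.326 -0.118  0.   ]
screw_bottle 0.75 [296. 200.] [ 0.456 -0.106  0.   ]
screw_bottle 0.7 [261. 218.] [0.4 0.  0. ]
screw_bottle 0.25 [223. 161.] [0.583 0.119 0.   ]
stopper_bottle 0.64 [345. 221.] [ 0.389 -0.257  0.   ]
stopper_bottle 0.48 [229. 207.] [0.436 0.1   0.   ]
dropper 0.59 [166. 224.] [0.385 0.294 0.   ]
dropper 0.45 [188. 232.] [0.362 0.226 0.   ]
dropper 0.28 [294. 204.] [ 0.444 -0.102  0.   ]
pad_0 0.95 [325. 156.] [ 0.594 -0.204  0.006]
pad_0 0.95 [253. 164.] [0.571 0.023 0.006]
pad_0 0.74 [220. 162.] [0.58  0.126 0.006]
pad_0 0.63 [290. 164.] [ 0.571 -0.09   0.006]
timer 0.75 [186. 168.] [0.564 0.234 0.   ]
timer 0.72 [343. 221.] [ 0.389 -0.252  0.   ]
tape 0.52 [359. 157.] [ 0.594 -0.315  0.   ]
scene [-0.199  0.53   0.416]
cylinder 0.9 [246. 212.] [0.433 0.094 0.   ]
screw_bottle 0.96 [302. 184.] [ 0.468 -0.134  0.   ]
screw_bottle 0.85 [284. 208.] [0.39  0.007 0.   ]
screw_bottle 0.67 [334. 201.] [ 0.334 -0.121  0.   ]
stopper_bottle 0.7 [351. 180.] [ 0.394 -0.265  0.   ]
dropper 0.62 [181. 249.] [0.39  0.294 0.   ]
dropper 0.47 [212. 240.] [0.375 0.226 0.   ]
pad_0 0.59 [238. 182.] [0.589 0.009 0.006]
pad_0 0.59 [269. 171.] [ 0.597 -0.116  0.006]
pad_0 0.58 [209. 196.] [0.561 0.125 0.006]
timer 0.81 [173. 211.] [0.559 0.234 0.   ]
tape 0.61 [316. 160.] [ 0.583 -0.314  0.   ]
0.8 [[-0.93   0.368  0.   ]
 [ 0.368  0.93   0.   ]
 [-0.     0.    -1.   ]]
```

View pics/top0.png

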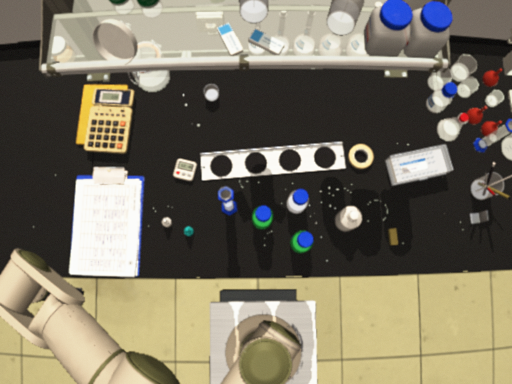

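View pics/scene0.png

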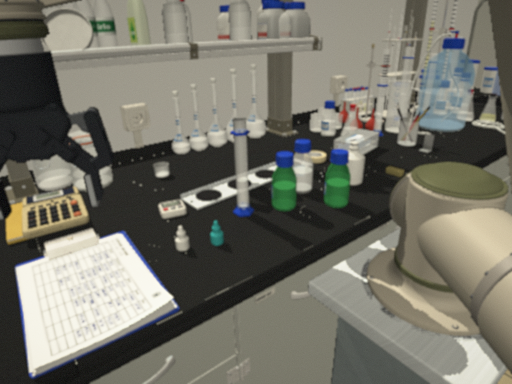

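The timer is left of the row at (186,168) and the tape right at (360,157). The pads are at about (221,165), (256,162), (290,160) and (325,157). The cylinder is at (227,205), the real blue-cap bottle at (298,201), the stopper bottle at (348,217) and the white dropper at (166,222). The green bottles (262,217) and (302,241) and the turquoise dropper (188,231) are decoys. Next I refine these positions.

```bash
python3 - <<'E'
from h import *
im,d=viewer.get_image("top")
g=cv2.cvtColor(im,cv2.COLOR_RGB2GRAY)
m=np.zeros_like(g); cv2.fillPoly(m,[np.array([[203,155],[342,144],[343,167],[205,177]])],255)
n,l,st,ce=cv2.connectedComponentsWithStats(((g<90)&(m>0)).astype(np.uint8))
for i in range(1,n):
    if st[i,4]>80: print("pad",st[i],ce[i].round(1),onz("top",ce[i],.009).round(4))
c=viewer.calibration("top")
def cloud(cam,d,box):
    P=[]
    for r in range(box[1],box[3]):
        for q in range(box[0],box[2]):
            if d[r,q]>0: P.append(np.r_[dep(cam,(q,r),d),im[r,q]])
    return np.array(P)
for nm,b,zs in [("cyl",(215,182,240,217),[(.01,.2),(.2,.26)]),("screw",(284,186,312,215),[(.03,.11),(.125,.16)]),("stop",(333,202,366,232),[(.02,.09),(.103,.14)]),("drop",(158,214,176,230),[(.01,.035),(.035,.07)]),("green1",(250,203,274,232),[(.125,.16)]),("green2",(288,228,316,255),[(.125,.16)]),("turq",(180,223,197,240),[(.01,.07)]),("timer",(172,156,199,182),[(.01,.04)]),("tape",(346,143,376,172),[(.01,.04)])]:
    P=cloud("top",d,b)
    for lo,hi in zs:
        q=P[(P[:,2]>lo)&(P[:,2]<hi)]
        if len(q): print(nm,lo,len(q),"mean",q[:,:3].mean(0).round(3),"mid",((q[:,:3].min(0)+q[:,:3].max(0))/2).round(3),"rng",np.ptp(q[:,:3],axis=0).round(3))
E
```

```text
pad [315 147  20  21 337] [324.4 157. ] [ 0.5909 -0.2005  0.009 ]
pad [280 150  20  21 336] [289.5 159.7] [ 0.5828 -0.0902  0.009 ]
pad [246 153  20  21 339] [255.5 162.7] [0.5744 0.016  0.009 ]
pad [211 155  21  21 342] [220.9 165.3] [0.5672 0.1243 0.009 ]
cyl 0.01 168 mean [0.434 0.099 0.101] mid [0.434 0.099 0.104] rng [0.035 0.037 0.188]
cyl 0.2 144 mean [0.435 0.1   0.218] mid [0.434 0.101 0.22 ] rng [0.037 0.037 0.037]
screw 0.03 202 mean [ 0.429 -0.097  0.081] mid [ 0.443 -0.105  0.068] rng [0.061 0.06  0.076]
screw 0.125 190 mean [ 0.441 -0.105  0.14 ] mid [ 0.443 -0.106  0.137] rng [0.042 0.042 0.024]
stop 0.02 348 mean [ 0.385 -0.25   0.074] mid [ 0.388 -0.258  0.056] rng [0.064 0.065 0.068]
stop 0.103 73 mean [ 0.388 -0.257  0.117] mid [ 0.388 -0.258  0.115] rng [0.022 0.027 0.023]
drop 0.01 41 mean [0.387 0.286 0.022] mid [0.389 0.289 0.022] rng [0.025 0.028 0.022]
drop 0.035 28 mean [0.389 0.288 0.043] mid [0.389 0.289 0.046] rng [0.016 0.017 0.02 ]Traceback (most recent call last):
  File "<stdin>", line 16, in <module>
  File "<stdin>", line 13, in cloud
  File "h.py", line 12, in dep
    o,d=ray(cam,px); return o+d*depth[int(px[1]),int(px[0])]
        ~~~^^^^^^^^
  File "h.py", line 4, in ray
    c=cal or viewer.calibration(cam)
             ~~~~~~~~~~~~~~~~~~^^^^^
ValueError: time passes only in moves, steps and waits
```

Emit:
move_arm --plan "0 0 0 0 0 -0.1257 0.085; 0 0 0 0 0 -0.1257 0.085; 0 0 0 0 0 -0.1257 0.085; -0.0312 -0.037 0.0168 0 0 0 0.085; -0.0312 -0.037 0.0168 0 0 0 0.085; -0.0312 -0.037 0.0168 0 0 0 0.085; -0.0312 -0.037 0.0168 0 0 0 0.085; -0.0312 -0.037 0.0168 0 0 0 0.085; -0.0312 -0.037 0.0168 0 0 0 0.085; 0 0 0 0 0 0 0.085" --grip_force 20

```text
time_s: 2.1
position: [0.391, 0.2874, 0.1295]
tool_rot: [[-1.0, 0.004, -0.002], [0.004, 1.0, -0.001], [0.002, -0.001, -1.0]]
ft_force: [0.1, 1.4, 0.7]
grip_width: 0.0851
gripper_force: 0.0
```

```bash
cat > d.py <<'E'
from h import *
def cloud(cam,box,im,d):
    c=viewer.calibration(cam); R=np.array(c["R"]);t=np.array(c["t"])
    q,r=np.meshgrid(range(box[0],box[2]),range(box[1],box[3])); q=q.ravel();r=r.ravel()
    k=d[r,q]>0;q=q[k];r=r[k]
    K=np.array([[c["fx"],0,c["cx"]],[0,c["fy"],c["cy"]],[0,0,1]])
    u=cv2.undistortPoints(np.stack([q,r],1).astype(np.float64).reshape(-1,1,2),K,np.array([c["k1"],0,0,0.])).reshape(-1,2)
    z=d[r,q]; return (np.c_[u[:,0]*z,u[:,1]*z,z]-t)@R
def rep(nm,P,lo,hi):
    q=P[(P[:,2]>lo)&(P[:,2]<hi)]
    if len(q): print(nm,len(q),"mid",((q.min(0)+q.max(0))/2).round(3),"rng",np.ptp(q,axis=0).round(3))
E
python3 - <<'E'
from d import *
im,d=save("wrist","w0")
P=cloud("wrist",(0,0,512,384),im,d)
k=(np.hypot(P[:,0]-.389,P[:,1]-.289)<.03); rep("drop",P[k],.015,.07)
s=env.observe(); print(s["position"],np.round(s["tool_rot"],3),s["time_s"])
im,d=viewer.get_image("top")
P=cloud("top",(60,0,460,130),im,d)
for a in (.2,.3,.4,.5): q=P[(P[:,2]>a)&(P[:,2]<a+.1)]; print(a,len(q), len(q) and q[:,0].min())
E
```

```text
drop 879 mid [0.389 0.289 0.035] rng [0.023 0.026 0.04 ]
[0.39019724 0.28862091 0.13020578] [[-1.     0.002 -0.001]
 [ 0.002  1.    -0.   ]
 [ 0.001 -0.    -1.   ]] 2.15
0.2 101 1.0140779042542907
0.3 20701 0.7186847577383716
0.4 5364 0.7291210396600984
0.5 1335 0.7587575897151456
```

View pics/w0.png

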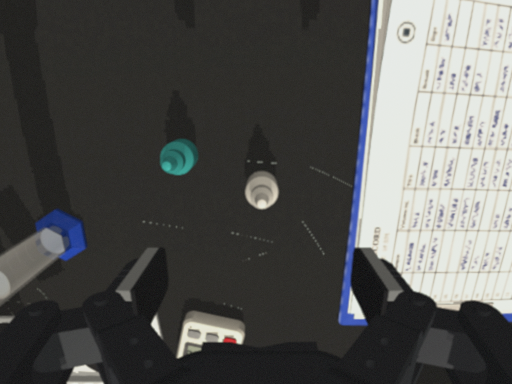

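The wrist view shows the white dropper at (262,190) between the fingers and the turquoise decoy at (178,157) close to the left finger. I'll narrow the opening before going down.

Emit:
move_arm --plan "0 0 0 0 0 0 0.05; 0 0 0.02 0 0 0 0.05; 0 0 0.03 0 0 0 0.05; 0 0 0.035 0 0 0 0.05; 0 0 0.03 0 0 0 0.05; 0.001 0 0.0115 0 0 0 0.05; 0 0 0 0 0 0 0.05; 0 0 0 0 0 0 0.015; 0 0 0 0 0 0 0.015; 0 0 0 0 0 0 0.015; 0 0 0 0 0 0 0.015" --grip_force 20

```text
time_s: 3.58
position: [0.3891, 0.2898, 0.0051]
tool_rot: [[-1.0, -0.0, 0.002], [-0.0, 1.0, 0.001], [-0.002, 0.001, -1.0]]
ft_force: [-1.7, 1.7, 7.3]
grip_width: 0.0254
gripper_force: 20.5
```

Emit:
move_arm --plan "0 0 -0.04 0 0 0 0.015; 0 0 -0.06 0 0 0 0.015; 0 0 -0.06 0 0 0 0.015; 0 0 -0.06 0 0 0 0.015; 0 0 -0.06 0 0 0 0.015; -0.0225 -0.0544 0 0 0 0 0.015; -0.0225 -0.0544 0 0 0 0 0.015; -0.0225 -0.0544 0 0 0 0 0.015; -0.0225 -0.0544 0 0 0 0 0.015; -0.0225 -0.0544 0 0 0 0 0.015; -0.0225 -0.0544 0 0 0 0 0.015; 0 0 0 0 0 0 0.015"

```text
time_s: 5.08
position: [0.5244, -0.0402, 0.2836]
tool_rot: [[-1.0, 0.005, -0.0], [0.005, 1.0, -0.0], [0.0, -0.0, -1.0]]
ft_force: [0.1, 0.3, -0.5]
grip_width: 0.0257
gripper_force: 20.0
```

Emit:
move_arm --plan "-0.0222 -0.0533 0 0 0 0 0.015; -0.0222 -0.0533 0 0 0 0 0.015; -0.0222 -0.0533 0 0 0 0 0.015; 0 0 0.055 0 0 0 0.015; 0 0 0.06 0 0 0 0.015; 0 0 0.06 0 0 0 0.015; 0 0 0.035 0 0 0 0.015; 0 0 0 0 0 0 0.015; 0 0 0 0 0 0 0.015"

```text
time_s: 6.2
position: [0.5913, -0.1967, 0.0762]
tool_rot: [[-1.0, -0.001, 0.003], [-0.001, 1.0, -0.001], [-0.003, -0.001, -1.0]]
ft_force: [0.6, -0.1, 0.1]
grip_width: 0.0259
gripper_force: 20.0
```

```bash
python3 - <<'E'
from d import *
s=env.observe(); print(s["position"],np.round(s["tool_rot"],3))
im,d=save("wrist","w1")
P=cloud("wrist",(0,0,512,384),im,d)
k=(np.hypot(P[:,0]-.591,P[:,1]+.2)<.025); rep("drop",P[k],.07,.2)
for n in ["pad_0","dropper"]:
    for r in pinpoint("wrist",n)[:3]: print(n,r["conf"],np.round(r["pixel"]),onz("wrist",r["pixel"],.009).round(3))
E
```

```text
[ 0.59126997 -0.19667269  0.0761602 ] [[-1.    -0.001  0.003]
 [-0.001  1.    -0.001]
 [-0.003 -0.001 -1.   ]]
drop 17795 mid [ 0.587 -0.2    0.123] rng [0.033 0.048 0.1  ]
pad_0 0.75 [254. 209.] [ 0.593 -0.201  0.009]
pad_0 0.74 [407. 196.] [ 0.584 -0.093  0.009]
dropper 0.8 [258. 249.] [ 0.624 -0.198  0.009]
```

View pics/w1.png

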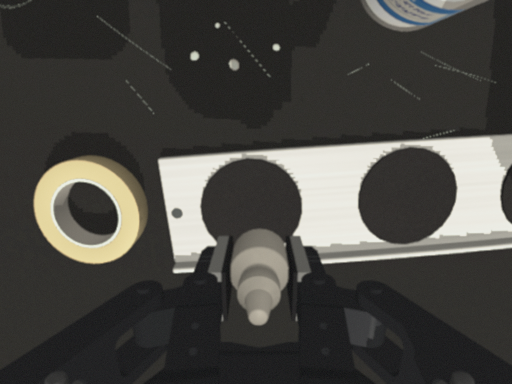

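Dropper held upright at (258,260), with its pad at (252,207) where I had measured it. I'll set it down.

Emit:
move_arm --plan "0 -0.001 0.03 0 0 0 0.015; 0 0 0.02 0 0 0 0.015; 0 0 0.008 0 0 0 0.015; 0 0 0.0027 0 0 0 0.015; 0 0 0 0 0 0 0.015; 0 0 0 0 0 0 0.04; 0 0 0 0 0 0 0.055; 0 0 0 0 0 0 0.055; 0 0 -0.03 0 0 0 0.055; 0 0 -0.06 0 0 0 0.085; 0 0 -0.06 0 0 0 0.085; 0 0 0 0 0 0 0.085"

```text
time_s: 7.85
position: [0.5921, -0.1986, 0.1685]
tool_rot: [[-1.0, -0.0, 0.009], [-0.001, 1.0, -0.005], [-0.009, -0.005, -1.0]]
ft_force: [-0.2, 0.4, -1.4]
grip_width: 0.0849
gripper_force: 0.0
```

Emit:
move_arm --plan "0.051 -0.0146 0 0 0 0 0.06; 0.051 -0.0146 0 0 0 0 0.06; 0.051 -0.0146 0 0 0 0 0.06; 0.051 -0.0146 0 0 0 0 0.06; 0 0 0 0 0 0 0.06; 0 0 0.035 0 0 0 0.06; 0 0 0.03 0 0 0 0.06; 0 0 0.0085 0 0 0 0.06; 0 0 0 0 0 0 0.06; 0 0 0 0 0 0 0.015; 0 0 0 0 0 0 0.015; 0 0 0 0 0 0 0.015" --grip_force 40

```text
time_s: 9.35
position: [0.3884, -0.259, 0.0928]
tool_rot: [[-1.0, -0.0, 0.006], [-0.0, 1.0, -0.008], [-0.006, -0.008, -1.0]]
ft_force: [0.5, -3.7, 16.2]
grip_width: 0.0296
gripper_force: 33.0
```

Emit:
move_arm --plan "0 0 0 0 0 0 0.015; 0 0 -0.02 0 0 0 0.015; 0 0 -0.04 0 0 0 0.015; 0 0 -0.05 0 0 0 0.015; 0 0 -0.05 0 0 0 0.015; 0 0 0 0 0 0 0.015; -0.039 0.0336 0 0 0 0 0.015; -0.039 0.0336 0 0 0 0 0.015; -0.039 0.0336 0 0 0 0 0.015; -0.039 0.0336 0 0 0 0 0.015; -0.039 0.0336 0 0 0 0 0.015; 0 0 0 0 0 0 0.015"

```text
time_s: 10.85
position: [0.5825, -0.0857, 0.2477]
tool_rot: [[-1.0, -0.004, -0.002], [-0.004, 1.0, 0.001], [0.002, 0.001, -1.0]]
ft_force: [-0.3, -0.1, -2.9]
grip_width: 0.0244
gripper_force: 49.9
```

```bash
python3 - <<'E'
from d import *
s=env.observe(); print(s["position"],np.round(s["tool_rot"],3),s["ft_force"],s["grip_width"])
im,d=save("scene","s1")
for cam in ("scene",):
  P=cloud(cam,(0,0,512,384),im,d)
  k=(np.hypot(P[:,0]-.583,P[:,1]+.09)<.055)
  q=P[k]
  for z in np.arange(.12,.28,.02):
    w=q[(q[:,2]>z)&(q[:,2]<z+.02)]
    if len(w): print(round(z,2),len(w),w[:,:2].min(0).round(3),w[:,:2].max(0).round(3))
E
```

```text
[ 0.58246892 -0.08566637  0.24774245] [[-1.    -0.004 -0.002]
 [-0.004  1.     0.001]
 [ 0.002  0.001 -1.   ]] [-0.28735394 -0.09204918 -2.94086958] 0.024387213987370662
0.14 31 [ 0.556 -0.071] [ 0.6   -0.046]
0.16 96 [ 0.555 -0.068] [ 0.6   -0.045]
0.18 92 [ 0.557 -0.065] [ 0.598 -0.047]
0.2 85 [ 0.559 -0.063] [ 0.6   -0.048]
0.22 82 [ 0.559 -0.066] [ 0.606 -0.048]
0.24 34 [ 0.574 -0.07 ] [ 0.595 -0.058]
0.26 32 [ 0.574 -0.065] [ 0.587 -0.057]
0.28 40 [ 0.57  -0.062] [ 0.591 -0.039]
```

View pics/s1.png

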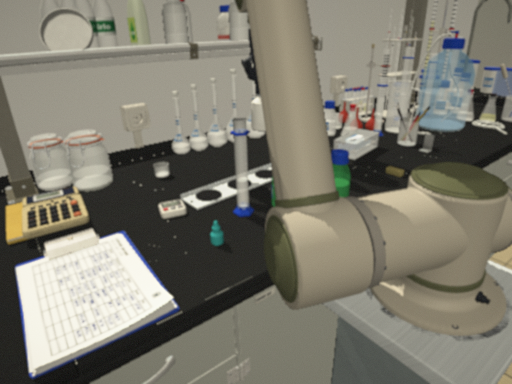

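The scene view shows the arm over the row with the bottle's white edge at (257,115), mostly hidden. I check it from the wrist.

```bash
python3 - <<'E'
from d import *
s=env.observe(); T=s["position"];print(T)
im,d=save("wrist","w2")
P=cloud("wrist",(0,0,512,384),im,d)
for n in ["stopper_bottle","pad_0"]:
    for r in pinpoint("wrist",n)[:3]: print(n,r["conf"],np.round(r["pixel"]),onz("wrist",r["pixel"],.009).round(3))
h=np.histogram(P[:,2],bins=np.arange(.05,.35,.02));print(h)
E
```

```text
[ 0.58143316 -0.08698136  0.24804868]
stopper_bottle 0.89 [264. 201.] [ 0.632 -0.083  0.009]
pad_0 0.94 [427. 152.] [0.568 0.119 0.009]
pad_0 0.75 [167. 170.] [ 0.592 -0.203  0.009]
pad_0 0.7 [258. 161.] [ 0.581 -0.091  0.009]
(array([  897,  1428,  1370,   773,  2703,   665,   411,   551,   839,
        4788,  2271,  4229,  9350, 14935]), array([0.05, 0.07, 0.09, 0.11, 0.13, 0.15, 0.17, 0.19, 0.21, 0.23, 0.25,
       0.27, 0.29, 0.31, 0.33]))
```

View pics/w2.png

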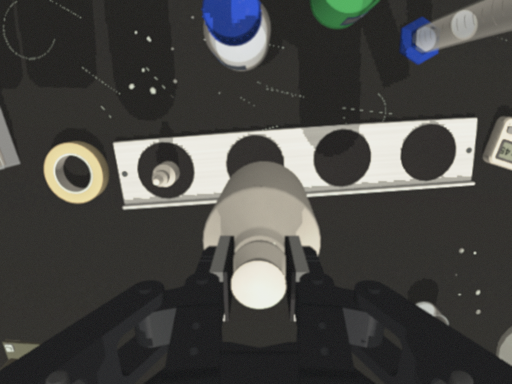

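The bottle hangs upright between the fingers at (260,225), and the dropper stands on its pad at (163,172). Next I measure how deep it sits in the grip.

```bash
python3 - <<'E'
from d import *
im,d=viewer.get_image("wrist"); s=env.observe(); print(s["position"],s["grip_width"])
rep("top",cloud("wrist",(235,275,283,300),im,d),.2,.35)
P=cloud("wrist",(200,160,325,260),im,d); 
P=P[(P[:,2]>.13)&(P[:,2]<.25)]
for z in np.arange(.13,.25,.015):
    w=P[(P[:,2]>z)&(P[:,2]<z+.015)&(np.hypot(P[:,0]-.583,P[:,1]+.088)<.045)]
    if len(w)>30:
        A=np.c_[2*w[:,:2],np.ones(len(w))]; c=np.linalg.lstsq(A,(w[:,:2]**2).sum(1),rcond=None)[0]
        print(round(z,3),len(w),c[:2].round(4),np.sqrt(c[2]+c[0]**2+c[1]**2).round(4))
E
```

```text
[ 0.58061589 -0.08891626  0.24961617] 0.023921867655999643
top 1184 mid [ 0.586 -0.09   0.274] rng [0.014 0.021 0.004]
0.16 260 [ 0.5852 -0.0863] 0.0322
0.175 318 [ 0.5852 -0.0868] 0.0323
0.19 384 [ 0.5851 -0.0873] 0.0323
0.205 484 [ 0.5851 -0.0878] 0.0324
0.22 1868 [ 0.584  -0.0879] 0.0302
0.235 3352 [ 0.5806 -0.0872] 0.0197
```

Emit:
move_arm --plan "0.002 -0.004 0.04 0 0 0 0.015; 0 0 0.04 0 0 0 0.015; 0 0 0.035 0 0 0 0.015; 0 0 0.016 0 0 0 0.015; 0 0 0.005 0 0 0 0.015; 0 0 0 0 0 0 0.015; 0 0 0 0 0 0 0.015"

```text
time_s: 11.98
position: [0.5797, -0.0925, 0.1148]
tool_rot: [[-1.0, -0.0, 0.002], [-0.0, 1.0, -0.001], [-0.002, -0.001, -1.0]]
ft_force: [-0.7, 0.8, -3.0]
grip_width: 0.024
gripper_force: 50.0
```

```bash
python3 - <<'E'
from d import *
im,d=viewer.get_image("wrist"); s=env.observe(); print(s["position"],s["grip_width"],s["ft_force"])
P=cloud("wrist",(235,275,283,300),im,d); print("top",np.median(P,axis=0))
E
```

```text
[ 0.57962247 -0.09241449  0.11473356] 0.024548459596291466 [ 0.11095139 -0.03460233 -2.65760781]
top [ 0.58437168 -0.0928209   0.13934005]
```

Emit:
move_arm --plan "0 0 0.005 0 0 0 0.015; 0 0 0.002 0 0 0 0.015; 0 0 0.001 0 0 0 0.015; 0 0 0 0 0 0 0.015; 0 0 0 0 0 0 0.015"

```text
time_s: 12.65
position: [0.5794, -0.0922, 0.1059]
tool_rot: [[-1.0, -0.0, 0.0], [-0.0, 1.0, -0.0], [-0.0, -0.0, -1.0]]
ft_force: [-0.0, -0.0, -2.9]
grip_width: 0.0243
gripper_force: 49.9
```

Still hanging at -2.9 N, so I creep down further and then release.

Emit:
move_arm --plan "0 0 0.001 0 0 0 0.015; 0 0 0.001 0 0 0 0.015; 0 0 0 0 0 0 0.015; 0 0 0 0 0 0 0.015"

```text
time_s: 13.15
position: [0.58, -0.0921, 0.1053]
tool_rot: [[-1.0, -0.0, 0.003], [-0.0, 1.0, -0.001], [-0.003, -0.001, -1.0]]
ft_force: [-1.2, 1.9, 8.2]
grip_width: 0.0242
gripper_force: 51.9
```

```bash
python3 - <<'E'
from d import *
im,d=viewer.get_image("wrist"); s=env.observe(); print(s["position"],s["grip_width"],s["ft_force"])
P=cloud("wrist",(235,275,283,300),im,d); print("top",np.median(P,axis=0))
E
```

```text
[ 0.57999154 -0.09214162  0.10531255] 0.024307756427275676 [-0.96407398  2.15251159  8.15830006]
top [ 0.58461851 -0.09295068  0.12999669]
```

Emit:
move_arm --plan "0 0 0 0 0 0 0.03; 0 0 0 0 0 0 0.045; 0 0 0 0 0 0 0.06; 0 0 0 0 0 0 0.06; 0 0 -0.02 0 0 0 0.075; 0 0 -0.05 0 0 0 0.075; 0 0 -0.05 0 0 0 0.075; 0.047 -0.0055 0 0 0 0 0.075; 0.047 -0.0055 0 0 0 0 0.075; 0.045 -0.004 0 0 0 0 0.075; 0 0 0 0 0 0 0.075; 0 0 0 0 0 0 0.075"

```text
time_s: 14.7
position: [0.4409, -0.1075, 0.2241]
tool_rot: [[-1.0, -0.0, 0.001], [-0.0, 1.0, -0.0], [-0.001, -0.0, -1.0]]
ft_force: [0.2, -0.6, -0.0]
grip_width: 0.0747
gripper_force: 0.0
```

```bash
python3 - <<'E'
from d import *
im,d=save("wrist","w3"); s=env.observe(); print(s["position"],s["time_s"])
P=cloud("wrist",(0,0,512,384),im,d)
rep("screwcap",P[np.hypot(P[:,0]-.443,P[:,1]+.106)<.03],.12,.15)
im,d=save("top","t1")
P=cloud("top",(0,0,512,384),im,d)
rep("stop",P[np.hypot(P[:,0]-.583,P[:,1]+.09)<.05],.105,.15)
rep("stopbody",P[np.hypot(P[:,0]-.583,P[:,1]+.09)<.05],.03,.15)
rep("drop",P[np.hypot(P[:,0]-.591,P[:,1]+.2)<.03],.02,.07)
E
```

```text
[ 0.44113967 -0.10738981  0.22389351] 14.75
screwcap 2590 mid [ 0.444 -0.108  0.132] rng [0.043 0.043 0.024]
stop 12 mid [ 0.587 -0.08   0.118] rng [0.012 0.01  0.025]
stopbody 156 mid [ 0.585 -0.075  0.081] rng [0.059 0.041 0.099]
```

View pics/w3.png

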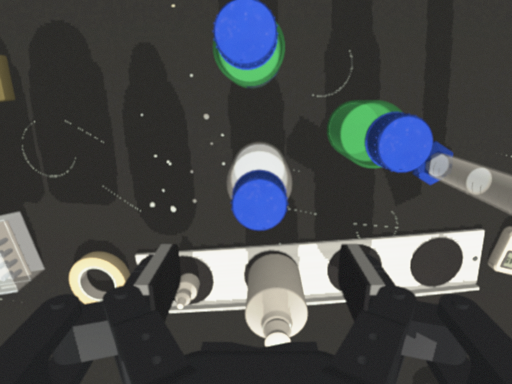

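The blue-cap bottle at (258,195) is centred under the gripper, and the stopper bottle stands on its pad at (276,300).

Emit:
move_arm --plan "-0.002 0 0.05 0 0 0 0.075; 0 0 0.04 0 0 0 0.075; 0 0 0.021 0 0 0 0.075; 0 0 0 0 0 0 0.075; 0 0 0 0 0 0 0.03; 0 0 0 0 0 0 0.03; 0 0 0 0 0 0 0.03; 0 0 0 0 0 0 0.03; 0 0 -0.015 0 0 0 0.03; 0 0 -0.04 0 0 0 0.03; 0 0 -0.05 0 0 0 0.03; 0 0 -0.05 0 0 0 0.03" --grip_force 60

```text
time_s: 16.3
position: [0.442, -0.107, 0.2698]
tool_rot: [[-1.0, -0.0, 0.0], [-0.0, 1.0, -0.0], [-0.0, -0.0, -1.0]]
ft_force: [0.6, 0.5, -2.3]
grip_width: 0.0404
gripper_force: 61.4
```

Emit:
move_arm --plan "-0.0442 0.041 0 0 0 0 0.03; -0.0442 0.041 0 0 0 0 0.03; -0.0442 0.041 0 0 0 0 0.03; 0 0 0 0 0 0 0.03; 0 0 0.05 0 0 0 0.03; 0 0 0.05 0 0 0 0.03; 0 0 0.025 0 0 0 0.03; 0 0 0 0 0 0 0.03; 0 0 0 0 0 0 0.03"

```text
time_s: 17.42
position: [0.5754, 0.0154, 0.1445]
tool_rot: [[-1.0, 0.0, 0.002], [0.0, 1.0, -0.001], [-0.002, -0.001, -1.0]]
ft_force: [0.2, -0.8, -1.9]
grip_width: 0.0398
gripper_force: 61.6
```

```bash
python3 - <<'E'
from d import *
im,d=save("wrist","w4"); s=env.observe(); print(s["position"],s["grip_width"],s["ft_force"])
P=cloud("wrist",(0,0,512,384),im,d)
k=np.hypot(P[:,0]-.575,P[:,1]-.016)<.05
b=(P[:,2]>.1)
cap=(im.reshape(-1,3)[d.ravel()>0]); blue=(cap[:,2]>1.6*cap[:,0].astype(float))&k
w=P[blue]; print(len(w), np.percentile(w,[1,50,99],axis=0).round(3))
for r in pinpoint("wrist","pad_0")[:4]: print(r["conf"],np.round(r["pixel"]),onz("wrist",r["pixel"],.009).round(3))
E
```

```text
[0.57551278 0.01547498 0.14459729] 0.04023134032695276 [-0.20240665 -0.0440651  -1.77745541]
8574 [[ 0.556 -0.005  0.149]
 [ 0.57   0.015  0.172]
 [ 0.595  0.035  0.174]]
0.85 [378. 173.] [0.567 0.123 0.009]
0.81 [ 36. 201.] [ 0.594 -0.199  0.009]
```

View pics/w4.png

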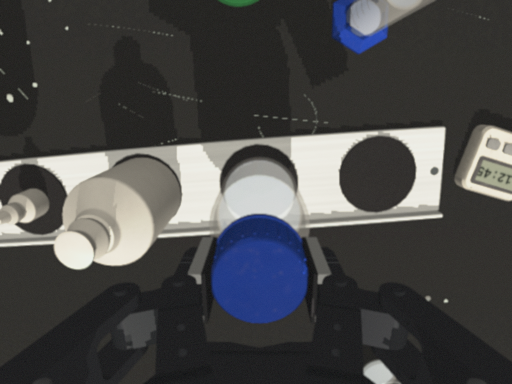

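The bottle is upright over pad 1, which shows at (258,175). I lower it about 22 mm.

Emit:
move_arm --plan "0 0 0.012 0 0 0 0.03; 0 0 0.006 0 0 0 0.03; 0 0 0.002 0 0 0 0.03; 0 0 0.001 0 0 0 0.03; 0 0 0 0 0 0 0.03; 0 0 0 0 0 0 0.03"

```text
time_s: 18.27
position: [0.5752, 0.0159, 0.1233]
tool_rot: [[-1.0, -0.001, 0.002], [-0.001, 1.0, -0.0], [-0.002, -0.0, -1.0]]
ft_force: [-3.4, 1.0, 9.8]
grip_width: 0.0403
gripper_force: 63.1
```

Emit:
move_arm --plan "0 0 0 0 0 0 0.045; 0 0 0 0 0 0 0.06; 0 0 0 0 0 0 0.075; 0 0 0 0 0 0 0.075; 0 0 -0.03 0 0 0 0.075; 0 0 -0.05 0 0 0 0.075; 0 0 -0.06 0 0 0 0.075; 0 0 -0.025 0 0 0 0.075; 0.047 0.028 0 0 0 0 0.075; 0.047 0.028 0 0 0 0 0.075; 0.047 0.028 0 0 0 0 0.075; 0 0 0 0 0 0 0.075"

```text
time_s: 19.77
position: [0.4314, 0.1012, 0.2876]
tool_rot: [[-1.0, -0.003, 0.001], [-0.003, 1.0, 0.0], [-0.001, 0.0, -1.0]]
ft_force: [-0.4, -0.2, 0.5]
grip_width: 0.0749
gripper_force: 0.0
```

```bash
python3 - <<'E'
from d import *
im,d=save("wrist","w5"); s=env.observe(); print(s["position"],s["time_s"])
P=cloud("wrist",(0,0,512,384),im,d)
for a,b in ((.01,.2),(.2,.25),(.185,.215),(.222,.25)): rep(f"cyl{a}",P[np.hypot(P[:,0]-.434,P[:,1]-.1)<.035],a,b)
E
```

```text
[0.43311178 0.10034755 0.28741039] 19.825
cyl0.01 1437 mid [0.437 0.096 0.105] rng [0.036 0.039 0.19 ]
cyl0.2 2311 mid [0.438 0.097 0.219] rng [0.039 0.038 0.037]
cyl0.185 1232 mid [0.436 0.097 0.2  ] rng [0.036 0.038 0.03 ]
cyl0.222 1033 mid [0.44  0.097 0.23 ] rng [0.034 0.032 0.015]
```

View pics/w5.png

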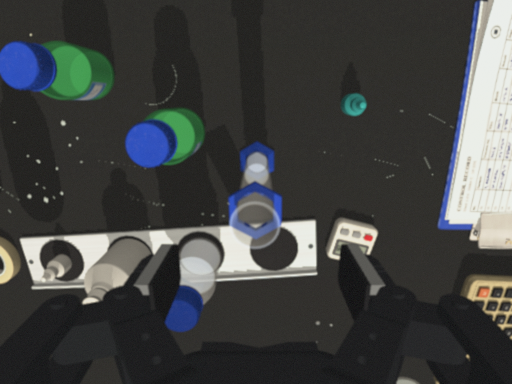

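```bash
python3 - <<'E'
from d import *
im,d=viewer.get_image("wrist"); 
P=cloud("wrist",(0,0,512,384),im,d); c=im.reshape(-1,3)[d.ravel()>0].astype(float)
k=(np.hypot(P[:,0]-.436,P[:,1]-.098)<.05)&(P[:,2]>.1)
b=P[k&(c[:,2]>1.6*c[:,0])&(c[:,2]>60)]; print(len(b),np.percentile(b,[1,25,50,75,99],axis=0).round(3))
u=b[b[:,2]>.18]; print(np.histogram(u[:,2],bins=np.arange(.18,.245,.005)), u.min(0),u.max(0))
E
```

```text
1052 [[0.419 0.062 0.204]
 [0.426 0.087 0.208]
 [0.433 0.098 0.209]
 [0.446 0.109 0.215]
 [0.453 0.116 0.317]]
(array([  0,   0,   0,   0,  23, 669,  90, 102,  72,  26,  37,   7]), array([0.18 , 0.185, 0.19 , 0.195, 0.2  , 0.205, 0.21 , 0.215, 0.22 ,
       0.225, 0.23 , 0.235, 0.24 ])) [0.41757932 0.06167556 0.20327703] [0.45353744 0.11639934 0.36159132]
```

The cylinder is below the gripper at (255,205), its collar at z ≈ 0.204. I grip it across the collar.

Emit:
move_arm --plan "-0.003 -0.002 0 0 0 0 0.075; 0 0 0.045 0 0 0 0.075; 0 0 0.04 0 0 0 0.075; 0 0 0.018 0 0 0 0.075; 0 0 0 0 0 0 0.075; 0 0 0 0 0 0 0.025; 0 0 0 0 0 0 0.025; 0 0 0 0 0 0 0.025; 0 0 0 0 0 0 0.025; 0 0 -0.01 0 0 0 0.025; 0 0 -0.02 0 0 0 0.025; 0 0 0 0 0 0 0.025" --grip_force 45

```text
time_s: 21.38
position: [0.4374, 0.0978, 0.2149]
tool_rot: [[-1.0, -0.0, 0.003], [-0.0, 1.0, -0.0], [-0.003, -0.0, -1.0]]
ft_force: [0.8, 0.5, -1.6]
grip_width: 0.0327
gripper_force: 44.8
```

```bash
python3 - <<'E'
from d import *
s=env.observe(); print(s["position"],s["grip_width"],s["ft_force"])
im,d=save("wrist","w6"); P=cloud("wrist",(0,0,512,384),im,d)
k=np.hypot(P[:,0]-.436,P[:,1]-.098)<.035
for z in np.arange(.02,.2,.03): rep(round(z,2),P[k],z,z+.03)
im,d=viewer.get_image("scene"); cv2.imwrite("pics/s2.png",im[80:280,100:400,::-1].repeat(2,0).repeat(2,1))
E
```

```text
[0.43737227 0.09778548 0.21493956] 0.032713459219790735 [ 0.79465755  0.51839147 -1.63205116]
0.02 720 mid [0.433 0.097 0.041] rng [0.041 0.044 0.019]
0.05 189 mid [0.429 0.097 0.065] rng [0.013 0.029 0.03 ]
0.08 245 mid [0.429 0.097 0.095] rng [0.012 0.029 0.03 ]
0.11 340 mid [0.429 0.097 0.125] rng [0.012 0.029 0.03 ]
0.14 501 mid [0.429 0.097 0.155] rng [0.012 0.029 0.03 ]
0.17 771 mid [0.429 0.097 0.185] rng [0.012 0.029 0.03 ]
0.2 1518 mid [0.438 0.097 0.215] rng [0.029 0.059 0.03 ]
```

View pics/s2.png

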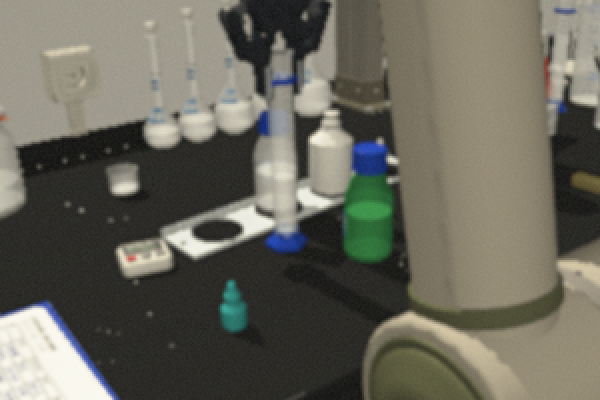

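The cylinder hangs vertically at (285,150), just off the table, and the blue-cap and stopper bottles stand on their pads. I carry it to pad 0.

Emit:
move_arm --plan "0 0 -0.03 0 0 0 0.025; -0.0327 0.0066 0 0 0 0 0.025; -0.0327 0.0066 0 0 0 0 0.025; -0.0327 0.0066 0 0 0 0 0.025; -0.0327 0.0066 0 0 0 0 0.025; 0 0 0 0 0 0 0.025; 0 0 0.03 0 0 0 0.025; 0 0 0.014 0 0 0 0.025; 0 0 0 0 0 0 0.025; 0 0 0 0 0 0 0.025"

```text
time_s: 22.72
position: [0.5679, 0.1242, 0.2008]
tool_rot: [[-1.0, -0.0, 0.001], [-0.0, 1.0, -0.0], [-0.001, -0.0, -1.0]]
ft_force: [-0.2, 0.3, -0.7]
grip_width: 0.0327
gripper_force: 44.9
```

```bash
python3 - <<'E'
from d import *
s=env.observe(); print(s["position"],s["grip_width"],s["ft_force"])
im,d=save("wrist","w7"); P=cloud("wrist",(0,0,512,384),im,d)
k=np.hypot(P[:,0]-.5675,P[:,1]-.124)<.036
for a,b in ((.016,.05),(.06,.1),(.1,.14),(.14,.18)): rep(a,P[k],a,b)
E
```

```text
[0.56792324 0.12417933 0.20077378] 0.032695104311621696 [-0.16710302  0.25204102 -0.66945661]
0.016 798 mid [0.564 0.124 0.033] rng [0.041 0.044 0.033]
0.06 319 mid [0.561 0.123 0.08 ] rng [0.013 0.029 0.04 ]
0.1 505 mid [0.56  0.123 0.12 ] rng [0.012 0.029 0.04 ]
0.14 872 mid [0.56  0.124 0.16 ] rng [0.012 0.029 0.04 ]
```

View pics/w7.png

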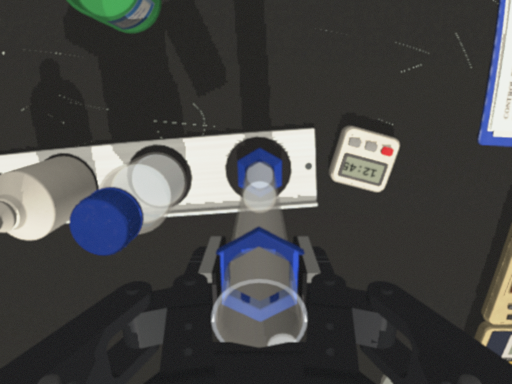

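The foot at (258,167) is centred on pad 0. I lower it to contact.

Emit:
move_arm --plan "0 0 0.004 0 0 0 0.025; 0 0 0.0015 0 0 0 0.025; 0 0 0 0 0 0 0.025; 0 0 0 0 0 0 0.025"

```text
time_s: 23.28
position: [0.5677, 0.1242, 0.1944]
tool_rot: [[-1.0, -0.0, 0.0], [-0.0, 1.0, 0.0], [-0.0, 0.0, -1.0]]
ft_force: [-0.8, 0.1, -1.7]
grip_width: 0.033
gripper_force: 44.9
```

Emit:
move_arm --plan "0 0 0.001 0 0 0 0.025; 0 0 0.0005 0 0 0 0.025; 0 0 0 0 0 0 0.025; 0 0 0 0 0 0 0.025"

```text
time_s: 23.78
position: [0.568, 0.1243, 0.1937]
tool_rot: [[-1.0, -0.0, 0.002], [-0.0, 1.0, 0.0], [-0.002, 0.0, -1.0]]
ft_force: [-0.7, -0.7, 5.4]
grip_width: 0.0323
gripper_force: 45.5
```

Emit:
move_arm --plan "0 0 0 0 0 0 0.038; 0 0 0 0 0 0 0.048; 0 0 0 0 0 0 0.06; 0 0 0 0 0 0 0.08; 0 0 0 0 0 0 0.08; 0 0 -0.03 0 0 0 0.08; 0 0 -0.04 0 0 0 0.08; 0 0 -0.045 0 0 0 0.08; 0.04 0.04 0 0 0 0 0.08; 0.04 0.04 0 0 0 0 0.08; 0.04 0.04 0 0 0 0 0.08; 0.03 0.04 0 0 0 0 0.08"

```text
time_s: 25.28
position: [0.416, 0.2852, 0.3082]
tool_rot: [[-1.0, -0.0, 0.001], [-0.0, 1.0, 0.0], [-0.001, 0.0, -1.0]]
ft_force: [-0.7, 0.6, -0.2]
grip_width: 0.0799
gripper_force: 0.0
```

```bash
python3 - <<'E'
from d import *
s=env.observe(); print(s["position"],s["time_s"])
im,d=save("top","t2"); P=cloud("top",(0,0,512,384),im,d)
for n,c,zs in (("cyl",(.567,.124),((.03,.19),(.225,.26))),("screw",(.5745,.016),((.03,.1),(.13,.165))),("stop",(.583,-.09),((.03,.09),(.115,.145))),("drop",(.591,-.2),((.02,.038),(.045,.075)))):
    for a,b in zs: rep(n,P[np.hypot(P[:,0]-c[0],P[:,1]-c[1])<.045],a,b)
cv2.imwrite("pics/t2c.png",cv2.resize(im[120:260,140:400,::-1],None,fx=2.5,fy=2.5))
E
```

```text
[0.41598267 0.28521311 0.30818748] 25.275
cyl 171 mid [0.568 0.126 0.11 ] rng [0.031 0.029 0.159]
cyl 76 mid [0.568 0.128 0.237] rng [0.034 0.032 0.024]
screw 174 mid [0.569 0.018 0.065] rng [0.049 0.061 0.069]
screw 200 mid [0.575 0.018 0.144] rng [0.042 0.043 0.027]
stop 196 mid [ 0.582 -0.088  0.06 ] rng [0.066 0.067 0.06 ]
stop 60 mid [ 0.584 -0.089  0.125] rng [0.024 0.021 0.019]
drop 37 mid [ 0.606 -0.196  0.029] rng [0.055 0.025 0.018]
drop 25 mid [ 0.592 -0.198  0.055] rng [0.016 0.016 0.019]
```

View pics/t2c.png

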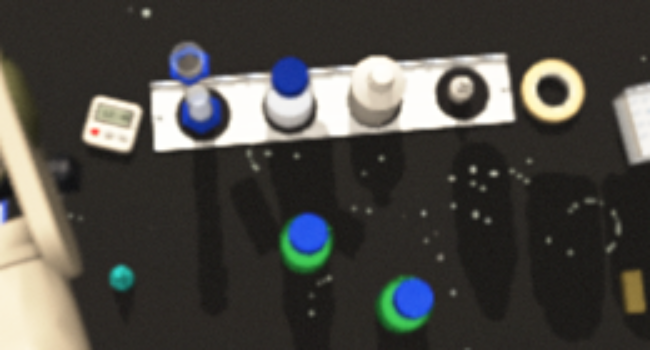

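All four vessels stand upright in the right order, within about 3 mm of the pad centres. The timer (110,125) and tape (552,90) look undisturbed, so I hand the job in.

```bash
python3 -c "
from rig import env
print(env.close_job())"
```

```text
the job is handed in; nothing more can be done
None
```

The job is handed in at about 25 s: from the timer to the tape roll stand the measuring cylinder, blue-capped bottle, white stoppered bottle and dropper, each upright and about 3 mm from its pad centre by my last camera check; the hand-in reported no verdict.

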